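# Square a tile stack in the sanding jig and hold the shim snug under the clamp bar

## Task

The three tiles stacked under the clamp bar of the edge-sanding jig are out of line: tap the stack until all three sit square and flush against both the back fence and the side fence. Then pick up the tapered shim, lay it flat on the top tile at the open front of the jig and slide it straight in, thin end first, under the middle of the clamp bar until it drags snugly between bar and tile, without forcing it, the tiles staying square. Finish while still gripping the shim at that depth, not letting go, so that I can tighten the wing nuts; leave everything else on the bench where it is.

Things in the scene. Friction and masses are not known exactly. Their poses are not given: they have to be found in the camera images.
- jig: fixed edge-sanding jig: plywood board 18 mm thick. Origin at table level under the centre of a squared stack (a squared tile's centre is at x = y = 0, edges parallel to the jig's). Back fence on its -y side, side fence on +x; front (+y) and -x sides open: there the board ends 6 mm inside a squared tile's edge, but where y < -5 mm it reaches x = -110 mm. Studs at x = -80, +80, 66 mm high
- back_fence (a point): middle of the upper edge of the back fence's face, jig x = 0, y = -50 mm; dark wood strip 112 mm long, 12 mm thick, 20 mm above the board (38 mm above the table), lower than the stack
- side_fence (a point): middle of the upper edge of the side fence's face, jig x = +50 mm, y = 0; dark wood strip 100 mm long, 12 mm thick, 20 mm above the board
- bar: steel clamp bar on the jig's studs, rigid: 200 (x) x 40 (y) x 8 mm, axes parallel to the jig's. Origin at the centre of its underside, jig x = 0, y = -25 mm: its front lower edge is at jig y = -5 mm, so squared tiles stick out 55 mm in front of it. Wing nuts near its ends rise 12 mm above its top. Its underside hangs 5 to 7.5 mm above the top tile (differs each time)
- tile_low: bottom of the three stacked tiles, lying on the jig's board (underside 18 mm above the table): unglazed white ceramic tile, 100 x 100 x 8 mm, about 0.15 kg; origin at the centre of its underside, x and y along its edges. At the start each of the three is 5 to 16 mm short of each fence and turned by up to 0.05 rad
- tile_mid: middle of the three stacked tiles (underside 26 mm above the table): unglazed white ceramic tile, 100 x 100 x 8 mm, about 0.15 kg; origin at the centre of its underside, x and y along its edges
- tile_top: top of the three stacked tiles (underside 34 mm, upper face 42 mm above the table): unglazed white ceramic tile, 100 x 100 x 8 mm, about 0.15 kg; origin at the centre of its underside, x and y along its edges
- shim: tapered wooden shim lying flat on the table, 180 long x 30 wide, 0.05 kg. Origin at the centre of its underside; x runs along it towards the thin end, z up. Flat underside; the upper side slopes: 2 mm thick at the thin end (x = +90 mm), growing evenly to 12 mm at x = -30 mm, then a 60 mm long grip 12 mm thick to x = -90 mm. A push of about 5 N is a snug drag
- shim_tip (a point): middle of the lower edge of the shim's thin end
- shim_grip (a point): middle of the shim's 60 mm long thick grip, 6 mm above its underside; 30 mm wide there
- strip: bystander: plain parallel wooden strip 180 x 30 x 6 mm, the same thickness all along, not the shim
- bowl: bystander: white bowl, 104 mm across, 45 mm high
- sander: bystander: hand sanding pad with black rubber back, 90 x 55 x 28 mm
- spare_tile: bystander: a single tile 100 x 100 x 8 mm lying apart on the table, not part of the stack
- jar: bystander: clear jar with white lid, 60 mm across, 70 mm high
- phone: bystander: dark telephone lying flat, 150 x 73 x 8 mm
- brush: bystander: glaze brush, 170 mm long
Things that resemble listed ones, but are neither listed nor needed, are in the scene too. What is shaped like the tile_top but turquoise is not meant. Leave any black look-alike of the shim alone.

How it is judged (in metres and radians):
On the way, in this order (a step that is already met when the one before it is completed fails the run):
1. all three tiles sit square against the back fence and the side fence (x of tile_low in the frame of jig between -0.003 and 0.003 m and y of tile_low in the frame of jig between -0.003 and 0.003 m and z of tile_low in the frame of jig between 0.016 and 0.0205 m and angle between the x axis of each of tile_low, tile_mid, tile_top and the x axis of jig, either way round below 0.04 rad and x of tile_mid in the frame of jig between -0.003 and 0.003 m and y of tile_mid in the frame of jig between -0.003 and 0.003 m and z of tile_mid in the frame of jig between 0.024 and 0.0285 m and x of tile_top in the frame of jig between -0.003 and 0.003 m and y of tile_top in the frame of jig between -0.003 and 0.003 m and z of tile_top in the frame of jig between 0.032 and 0.0365 m), for 0.2 s.
2. the shim, gripped, lies flat on the top tile and is snug under the clamp bar (contact force between shim and bar between 1 and 25 N and contact force between shim and tile_top above 1 N and contact force between the fingers and shim above 2 N and y of shim_tip in the frame of jig below -0.02 m and x of shim_tip in the frame of jig between -0.03 and 0.03 m and z of shim_tip in the frame of jig between 0.039 and 0.0475 m and x of shim in the frame of jig between -0.035 and 0.035 m and z of shim in the frame of jig above 0.037 m and y of shim in the frame of jig above -0.01 m and angle between shim's own z axis and vertical below 0.09 rad), for 0.2 s.
At the end, for the whole second after the job is handed in: Tiles within 3 mm and 0.04 rad of square against both fences; the gripped shim (over 2 N) lies flat on the top tile, straight in under the bar's middle, tip at least 15 mm past the bar's front edge, pressing on the bar with 1 to 25 N and on the tile with over 1 N, at rest (all of step 1 and all of step 2 and linear speed of shim below 0.02 m/s); the arm keeps its last pose, push and grip.
It fails at once if the shim is forced: more than 45 N against the bar (contact force between shim and bar above 45 N).
It fails at once if a bystander is moved by more than 40 mm (distance of any of strip, bowl, sander, spare_tile, jar, phone, brush from where it was at the start of the episode above 0.04 m).
It also fails if it takes over 72 s, if anything falls off the work surface, if the arm or the gripper's body presses on something with over 40 N, if the wrist force passes 120 N, or if a joint passes its speed limit or range.

## Robot

A 6-joint arm with a two-finger parallel gripper is mounted at the origin on the work surface. World frame = base frame: x ahead of the robot, y to its left, z up, the work surface at z = 0. Lengths are in m, angles in degrees, forces in N, time in s.
With the tool pointing down it reaches from about 0.325 to 0.775 m from the base axis. Payload 5.5 kg.
Tool frame: the origin (TCP) lies at the centre of the arm's flange, where the gripper is bolted on; the fingertips stand 182 mm ahead of it and the grasp point (between the pads) lies 163 mm ahead of it; z points along the fingers, y is the line along which they close (so a half turn about z gives the same grasp; the last joint's range is limited). The gripper opens to 88 mm and grips with 3 to 60 N. Pads are 20 mm wide; open, the fingers measure 115 mm over their backs; the gripper's body (75 mm by 178 mm) begins 61 mm behind the grasp point.
Start: joints at [60.407, 5.22, 70.514, -0, 104.267, -3.249], TCP at [0.266, 0.538, 0.405] pointing down, gripper open.
Joint ranges: [-164.24, 164.24], [-49.07, 125.15], [9.68, 141.18], [-86.29, 266.29], [3.28, 154.24], [-151.56, 151.56]. Speed limits (degrees/s): [147.25, 147.25, 172.46, 180, 180, 180].

## Interface

Orientations are given as [roll, pitch, yaw] about the fixed x, y, z axes, in that order (R = Rz(yaw) Ry(pitch) Rx(roll)).
In Python, from station import r gives the robot as it stands. The module is installed in compiled form; this text tells all that it offers. Calls block until the motion is done:
- r.reach(position, orientation): joint-space move of the TCP to a pose.
- r.servo_line(position, rotation=None, speed=0.15): straight line of the TCP; rotation=None keeps the orientation; speed is the mean speed in m/s.
- r.move_joints(angles): joint-space move.
- r.let_go() and r.grab(squeeze=None): open the fingers fully, or close them until they stop; squeeze is the grip in N (None keeps the last).
- r.wait(seconds).
- r.inverse_kinematics(position, orientation): joint angles nearest the present ones, or None.
- r.sense(): the state.
- r.snapshot(name): name is "side" or "top"; returns a dict with "frame" (480x640x3 uint8, red, green, blue), "fx", "fy", "cx", "cy" (pixels), "dist_coeffs" ([k1, k2, p1, p2, k3] as OpenCV has them; the pictures are not rectified), "R" (3x3) and "t" (3): a world point X has camera coordinates R X + t. Camera axes: x right, y down, z forward; pixel columns grow to the right and rows downward; lengths in m; the calibration is good to about 2 mm. A picture is of the moment at which its call begins. There is no depth.
A pose or a line that the arm cannot do raises r.IKError and nothing moves.
- r.hand_in(): hands the job in; it is judged then, once.
The state is a dict: "clock": time; "joints": joint angles; "joint_vel": joint speeds; "joint_torque": joint torques, N m; "tcp_pos": TCP position; "orientation": TCP orientation; "contact_force": force on the tool from outside, world axes, zero at the start; "torque": the same for the moment, N m; "opening": finger opening in m; "gripper_force": force on a finger pad.
Only numpy, scipy, OpenCV 4.12 (cv2) and the standard library are available. Lean on these libraries where they do the work, as an engineer would, in place of code of your own. Each camera call takes 0.05 s, during which the arm holds its last target. There are 200 camera calls.

## Working session

There is one attempt and no reset: what is moved stays moved. The work goes in short steps, each a Python script; the robot and the scene stay as the last script left them, time stands still between calls to the robot, and variables do not carry over. Pictures are saved under pics/ and viewed, at most 11 in all, crops included, and the job is handed in when it is done.

```bash
mkdir -p pics; ls
python3 - <<'E'
from station import r
import cv2
for n in("top","side"):
    s=r.snapshot(n); cv2.imwrite(f"pics/{n}0.png",s["frame"][:,:,::-1])
    print(n,s["fx"],s["fy"],s["cx"],s["cy"],s["dist_coeffs"],s["R"],s["t"])
print(r.sense())
E
```

```text
pics
top 435.1304530758574 435.1304530758574 317.53628874771357 239.0494965321145 [-0.06270056  0.          0.          0.          0.        ] [[ 0.02704127 -0.99958824  0.00959797]
 [-0.99307178 -0.0279609  -0.11413424]
 [ 0.11435561 -0.00644514 -0.99341897]] [0.02831692 0.54244831 1.03757808]
side 560.6910001185864 560.6910001185864 320.67397449744095 240.17437570150955 [-0.06648747  0.          0.          0.          0.        ] [[ 8.09668450e-01 -5.86887422e-01  3.93318309e-04]
 [-3.13324946e-01 -4.32828810e-01 -8.45273151e-01]
 [ 4.96250420e-01  6.84267765e-01 -5.34334302e-01]] [-0.41720005  0.23535816  0.92196734]
{'clock': 0.1, 'joints': array([ 6.04059005e+01,  5.26019802e+00,  7.05728804e+01, -1.12756559e-03,
        1.04266306e+02, -3.25029101e+00]), 'joint_vel': array([-0.07301392,  0.05413816, -0.20420278, -0.05364702, -0.08541388,
        0.02651524]), 'joint_torque': array([ 2.64937902e-03, -4.47859311e+01, -4.07569742e+01,  6.99830242e-02,
        2.84518657e-02, -9.06849482e-05]), 'tcp_pos': array([0.26630492, 0.5377339 , 0.4036257 ]), 'orientation': array([-1.79900714e+02, -4.54334517e-03,  1.53655911e+02]), 'contact_force': array([ 0.038957  , -0.0039506 ,  0.27696865]), 'torque': array([-0.02983742,  0.01436491,  0.03600627]), 'gripper_force': 0.0, 'opening': 0.08761117652652527}
```

View pics/top0.png

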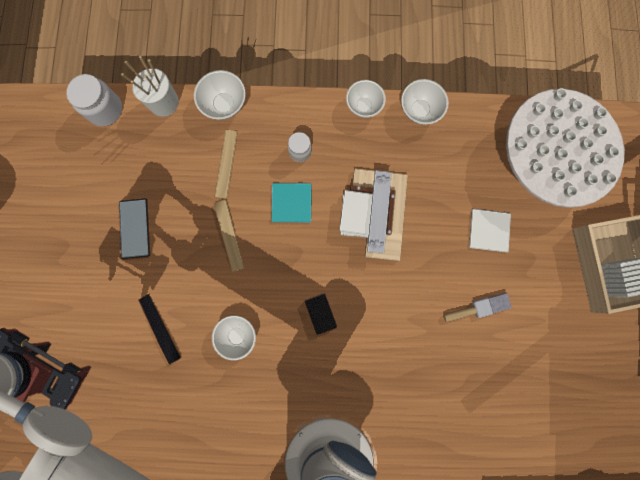

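View pics/side0.png

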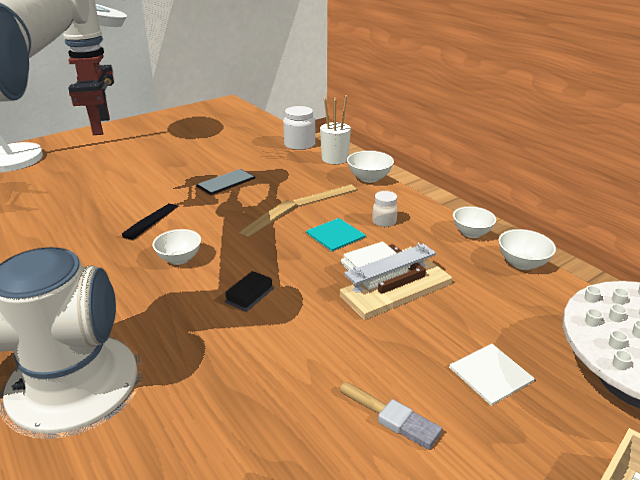

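The top view has jig at (375,215), front facing left (world +y), with the bar along world x. The shim candidates are the wooden pieces at (227,165) and (229,236), and the black one at (160,328), which is excluded. I'll enlarge both wooden pieces and the jig.

Run:
```python
import cv2,numpy as np
t=cv2.imread("pics/top0.png");s=cv2.imread("pics/side0.png")
f=lambda im,x,y,w,h:cv2.resize(im[y:y+h,x:x+w],(400,300),interpolation=cv2.INTER_CUBIC)
cv2.imwrite("pics/crop1.png",np.vstack([np.hstack([f(t,165,125,160,150) if 0 else f(t,150,125,200,150),f(t,320,160,133,100)]),np.hstack([f(s,230,165,140,105),f(s,325,220,133,100)])]))
```

```text
(no output)
```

View pics/crop1.png

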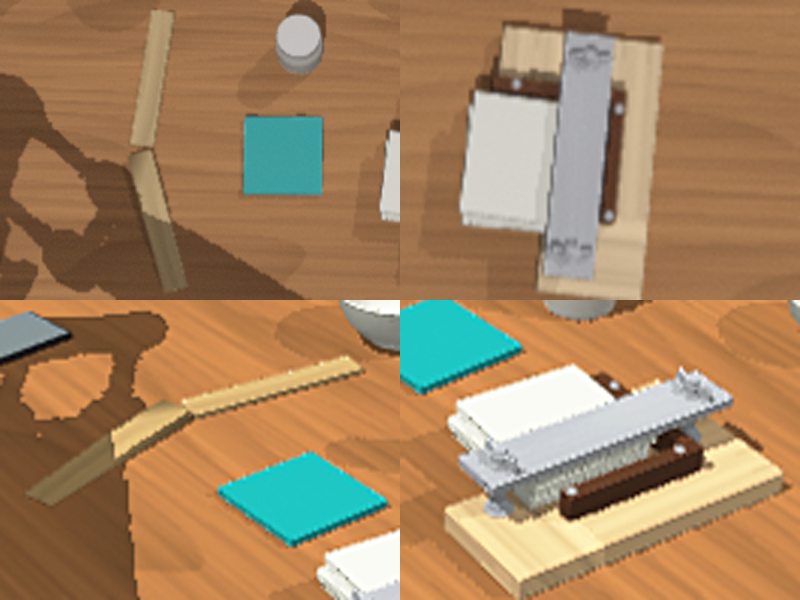

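The two wooden pieces: in the side view the one with its far end at (287,208) and near end at (240,232) tapers. That is top (217,202)→(240,270), with the thick end next to the strip and the thin end towards the robot, so this is the shim. The piece at (227,165) has a constant 6 mm thickness and is the strip. Next I'll measure in metric.

```bash
cat > h.py <<'E'
import cv2,numpy as np
from station import r
def cast(s,px,z):
    K=np.array([[s["fx"],0,s["cx"]],[0,s["fy"],s["cy"]],[0,0,1]])
    u=cv2.undistortPoints(np.float64(px).reshape(-1,1,2),K,np.float64(s["dist_coeffs"])).reshape(-1,2)
    R=np.array(s["R"]);t=np.array(s["t"]);C=-R.T@t
    d=np.c_[u,np.ones(len(u))]@R
    return C+d*((z-C[2])/d[:,2])[:,None]
def blob(s,mask,z,box):
    x,y,w,h=box;m=np.zeros_like(mask);m[y:y+h,x:x+w]=mask[y:y+h,x:x+w]
    m=cv2.morphologyEx(m,cv2.MORPH_CLOSE,np.ones((3,3)))
    c=max(cv2.findContours(m,cv2.RETR_EXTERNAL,cv2.CHAIN_APPROX_NONE)[0],key=cv2.contourArea)
    f=np.zeros_like(m);cv2.drawContours(f,[c],-1,255,-1)
    v,u=np.nonzero(f);P=cast(s,np.c_[u,v],z)[:,:2]
    (cx,cy),(a,b),ang=cv2.minAreaRect((cast(s,c.reshape(-1,2),z)[:,:2]*1000).astype(np.float32))
    e=np.linalg.eigh(np.cov(P.T))[1][:,1]
    return P.mean(0)*1000,np.degrees(np.arctan2(e[1],e[0]))%180,(cx,cy,a,b,ang),cv2.boundingRect(c),len(P)
E
python3 - <<'E'
from h import *
np.set_printoptions(precision=2,suppress=True)
S={n:r.snapshot(n) for n in("top","side")}
for n,pts in(("top",[(380,225),(380,190),(355,215),(391,215),(225,170),(226,215),(235,255),(400,180)]),("side",[(390,265),(365,255),(403,278),(330,192),(275,212),(255,228)])):
    hsv=cv2.cvtColor(S[n]["frame"],cv2.COLOR_RGB2HSV)
    print(n,[tuple(map(int,hsv[y,x])) for x,y in pts])
    M={"bar":(cv2.inRange(hsv,(105,20,90),(135,80,230)),.0565,(345,160,70,105) if n=="top" else (335,235,110,60)),
       "wood":(cv2.inRange(hsv,(17,60,60),(28,190,255)),.0,(205,120,45,160) if n=="top" else (230,180,135,65)),
       "dark":(cv2.inRange(hsv,(0,60,20),(12,220,100)),.038,(345,175,60,70) if n=="top" else (370,240,60,60)),
       "board":(cv2.inRange(hsv,(12,50,150),(26,125,255)),.018,(345,160,70,105) if n=="top" else (335,260,125,60)),
       "tile":(cv2.inRange(hsv,(0,0,190),(180,25,255)),.042,(330,180,50,70) if n=="top" else (335,235,80,50))}
    for k,(m,z,b) in M.items():
        try:print(k,*blob(S[n],m,z,b))
        except Exception as e:print(k,e)
    if n=="top":
        m=M["wood"][0]
        for b in((205,120,45,79),(205,200,45,80)):print("wood",b,*blob(S[n],m,.003,b))
        sh=np.float64([(217,203),(225,201),(242,269),(234,272)])
        print(cast(S[n],sh,.006))
o=[cv2.resize(S["top"]["frame"][160:270,330:420],(450,550),interpolation=cv2.INTER_NEAREST),cv2.resize(S["top"]["frame"][192:282,205:250],(275,550),interpolation=cv2.INTER_NEAREST)]
cv2.imwrite("pics/crop2.png",np.hstack(o)[:,:,::-1])
E
```

```text
top [(113, 6, 174), (120, 4, 175), (24, 12, 210), (10, 146, 89), (18, 93, 176), (19, 92, 174), (17, 103, 114), (18, 72, 208)]
bar max() iterable argument is empty
wood [638.82 277.12] 5.295241073534385 (642.3800048828125, 277.921630859375, 366.3246765136719, 62.222679138183594, 5.393965721130371) (215, 130, 28, 141) 1674
dark [ 615.39 -134.08] 175.127660612722 (614.1865844726562, -134.37217712402344, 10.12717056274414, 108.57310485839844, 85.47643280029297) (387, 190, 8, 44) 152
board [ 594.16 -149.34] 170.08542544546626 (608.726318359375, -129.09715270996094, 87.78682708740234, 222.26431274414062, 85.09697723388672) (366, 173, 42, 88) 1333
tile [605.38 -48.48] 174.75367932245277 (605.6700439453125, -48.03371047973633, 70.34579467773438, 107.33448791503906, 85.07894134521484) (340, 191, 32, 46) 1191
wood (205, 120, 45, 79) [733.16 284.84] 174.4099393676727 (734.5873413085938, 284.5400695800781, 30.990894317626953, 181.63088989257812, 84.4571762084961) (215, 130, 22, 69) 806
wood (205, 200, 45, 80) [549.63 268.68] 17.524304697122403 (549.0280151367188, 268.56268310546875, 180.74450683
[... 348 characters left out ...]
258544921875, 2.2948122024536133) (354, 287, 8, 5) 13
wood [629.79 279.  ] 5.966854225391245 (644.051025390625, 283.4351501464844, 375.0133056640625, 77.61659240722656, 5.8749165534973145) (239, 185, 118, 52) 1057
dark [ 609.9  -146.57] 2.859088667426647 (608.1924438476562, -147.50662231445312, 128.24960327148438, 40.22905731201172, 5.819463729858398) (378, 263, 48, 30) 501
board [ 587.24 -151.71] 171.8222340069729 (603.441162109375, -139.05685424804688, 102.7576904296875, 231.8260498046875, 84.54744720458984) (340, 260, 113, 60) 2268
tile [602.08 -69.89] 174.5165584624814 (612.1256713867188, -64.78132629394531, 94.72782135009766, 182.98133850097656, 85.2788314819336) (341, 242, 74, 42) 1719
```

View pics/crop2.png

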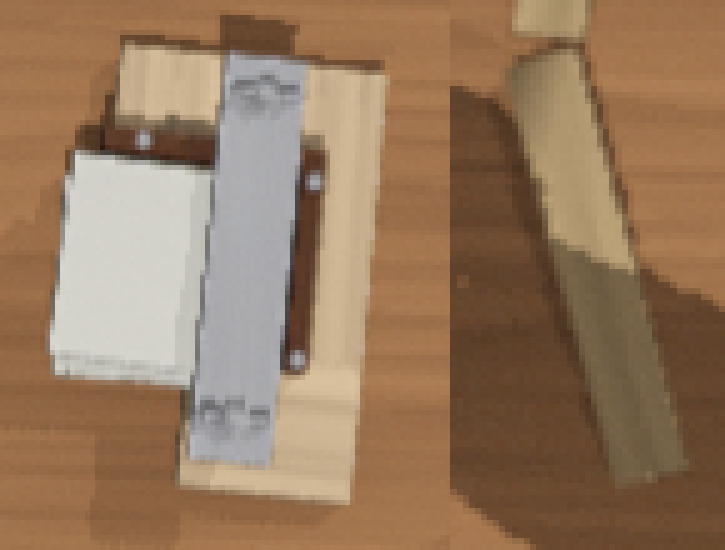

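Crop shows bar corners at about (376,170), (392,172), (368,252), (384,253), and the dark back fence's right side from (395,190) to (391,235). The shim runs from the thick end (218,203) to the thin end (238,271). I'll fit the jig frame from these known points.

Run:
```python
from h import *
np.set_printoptions(precision=2,suppress=True)
s=r.snapshot("top")
f=s["frame"].astype(int)
m=((f[:,:,2]-f[:,:,0]>=1)&(f.max(2)>110)&(f.max(2)<205)).astype(np.uint8)*255
c,a,rc,bb,n=blob(s,m,.0565,(345,165,60,95));print("bar",c,a,rc,bb,n)
pts=[((375.8,170.4),.0565,(100,-5)),((391.8,171.6),.0565,(100,-45)),((368,252),.0565,(-100,-5)),((383.8,253.2),.0565,(-100,-45)),
 ((391,234.8),.038,(-56,-62)),((395.2,190),.038,(56,-62)),((365.6,257.2),.018,(-110,-5))]
W=np.array([cast(s,[p],z)[0,:2]*1000 for p,z,_ in pts])-0; J=np.array([j for *_,j in pts],float)
A=W-W.mean(0);B=J-J.mean(0);th=np.arctan2((B[:,0]*A[:,1]-B[:,1]*A[:,0]).sum(),(A*B).sum())
R=np.array([[np.cos(th),-np.sin(th)],[np.sin(th),np.cos(th)]]);o=W.mean(0)-R@J.mean(0)
print("jig",o,np.degrees(th));print(W-(J@R.T+o))
th2=np.radians(a-180);print("bar-only origin",c-np.array([[np.cos(th2),-np.sin(th2)],[np.sin(th2),np.cos(th2)]])@[0,-25])
# shim end midpoints
for p,z in(((510/275*45/1,0),0),):pass
q=lambda x,y:(205+(x-450)*45/275,192+y*90/550)
for lab,p,z in(("thickL",q(510,75),.012),("thickR",q(582,45),.012),("thinL",q(617,487),.002),("thinR",q(687,467),.002)):print(lab,np.round(p,1),cast(s,[p],z)[0]*1000)
```

```text
bar [ 609.8  -103.68] 175.31881123176925 (611.2047119140625, -104.36550903320312, 39.55491256713867, 196.1198272705078, 85.22360229492188) (368, 171, 23, 81) 1265
jig [613.53 -80.4 ] -4.425597106130984
[[-1.03 -1.61]
 [ 0.32 -1.13]
 [-2.71 -0.46]
 [-1.47  1.44]
 [ 3.28  1.55]
 [ 4.03  0.43]
 [-2.43 -0.22]]
bar-only origin [611.84 -78.77]
thickL [214.8 204.3] [624.75 304.99  12.  ]
thickR [226.6 199.4] [638.16 275.78  12.  ]
thinL [232.3 271.7] [456.57 254.08   2.  ]
thinR [243.8 268.4] [465.59 225.72   2.  ]
```

Jig ≈ (612.5, −79.5) mm at yaw −4.7°, fit residuals 1–4 mm. The shim measures 178 long (180 expected) at axis 16.8°, with its grip mid ≈ (605, 284). Both are reachable. First push is towards the side fence.

```bash
cat >> h.py <<'E'
O=np.array([.6125,-.0795]);TH=np.radians(-4.7);JR=np.array([[np.cos(TH),-np.sin(TH)],[np.sin(TH),np.cos(TH)]])
RPY=[180,0,85.3]
def W(jx,jy,z): return list(O+JR@np.array([jx,jy])/1000)+[z/1000]
def state():
    s=r.sense();return JR.T@(np.array(s["tcp_pos"][:2])-O)*1000,np.r_[JR.T@np.array(s["contact_force"][:2]),s["contact_force"][2]],s
def push(p0,d,dist,z,step=2.,fmax=8.,speed=.03):
    """step along jig direction d from p0 (mm) until the resistance exceeds fmax"""
    d=np.array(d,float);p0=np.array(p0,float);r.wait(.2);f0=state()[1];k=0;log=[]
    while k<dist:
        k=min(k+step,dist);r.servo_line(W(*(p0+d*k),z),speed=speed)
        p,f,s=state();F=-(f-f0)[:2]@d;log.append((round(k,1),round(float(p@d),1),round(float(F),1)))
        if F>fmax:break
    return k,log,f-f0,s["clock"]
E
python3 - <<'E'
from h import *
r.reach(W(-100,18,300),RPY);r.grab(10)
r.servo_line(W(-100,18,194),speed=.2)
print(state()[:2],r.sense()["orientation"])
print(push((-100,18),(1,0),42,194))
s=r.snapshot("top");cv2.imwrite("pics/x1.png",cv2.resize(s["frame"][150:280,300:430],(520,520))[:,:,::-1])
E
```

```text
(array([-99.65201998,  17.98911042]), array([ 1.02821673,  0.12919709, -0.39850929])) [1.79931997e+02 5.35022210e-03 8.53021302e+01]
(42.0, [(2.0, -97.8, -0.4), (4.0, -95.9, -0.6), (6.0, -93.9, 0.1), (8.0, -91.9, 0.3), (10.0, -89.9, -2.0), (12.0, -87.9, -1.7), (14.0, -85.9, -0.6), (16.0, -83.9, 0.3), (18.0, -81.9, -0.8), (20.0, -79.9, -0.6), (22.0, -77.9, 0.1), (24.0, -75.9, -0.9), (26.0, -73.9, -0.4), (28.0, -71.9, -0.6), (30.0, -69.9, -0.8), (32.0, -68.0, -0.1), (34.0, -65.9, 0.1), (36.0, -63.9, 0.3), (38.0, -61.9, -0.1), (40.0, -59.9, 0.3), (42.0, -58.3, 4.2)], array([-4.1885736 ,  0.51469174,  3.39270164]), 10.0417)
```

View pics/x1.png

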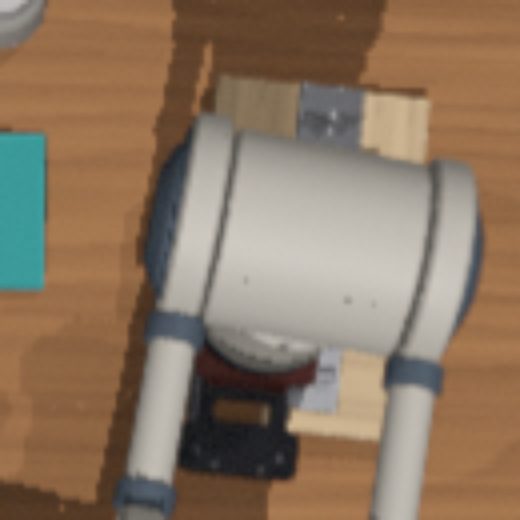

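The arm hides the stack in this view; only the jig corners are visible. Resistance only started at −58 mm, so I'll keep pushing to a firm stop and then look at it unobstructed.

Run:
```python
from h import *
print(push((-58.5,18),(1,0),14,194,step=1,fmax=7))
s=r.snapshot("side");cv2.imwrite("pics/x2.png",cv2.resize(s["frame"][190:330,290:470],(720,560))[:,:,::-1])
```

```text
(3, [(1, -58.1, 1.5), (2, -57.7, 5.6), (3, -57.2, 9.9)], array([-9.86870474e+00,  7.86543329e-04,  7.11421978e+00]), 11.0417)
```

View pics/x2.png

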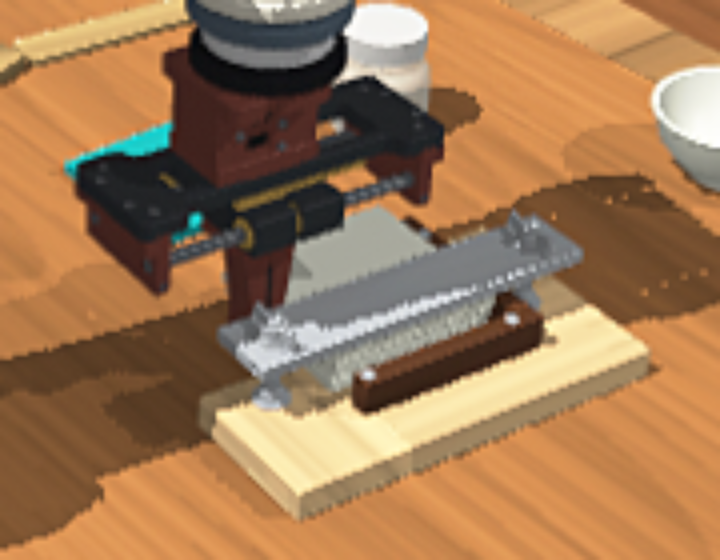

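Side view shows the stack reaching the side fence, with a firm stop at 10 N. Next is the back-fence push with open fingers.

Run:
```python
from h import *
r.servo_line(W(-80,18,194),speed=.15);r.servo_line(W(-80,18,260),speed=.25)
r.let_go();r.servo_line(W(-2,100,260),speed=.25);r.servo_line(W(-2,100,194),speed=.2)
print(push((-2,100),(0,-1),26,194,step=13,fmax=9,speed=.06)[1])
k,*a=push((-2,74),(0,-1),24,194,step=1.5,fmax=9);print(k,a)
r.servo_line(W(-2,100,194),speed=.15)
s=r.snapshot("top");cv2.imwrite("pics/y1a.png",s["frame"][:,:,::-1])
q=r.snapshot("side");cv2.imwrite("pics/y1.png",np.hstack([cv2.resize(s["frame"][160:270,330:420],(360,440)),cv2.resize(q["frame"][215:325,325:435],(440,440))])[:,:,::-1])
```

```text
[(13, -86.4, -0.8), (26, -73.5, 0.1)]
16.5 [[(1.5, -72.5, 0.6), (3.0, -71.1, 1.1), (4.5, -69.5, 1.9), (6.0, -67.9, 1.5), (7.5, -66.3, 1.0), (9.0, -64.8, 0.9), (10.5, -63.3, 1.4), (12.0, -61.9, 0.8), (13.5, -60.6, 2.3), (15.0, -59.8, 5.8), (16.5, -59.3, 10.6)], array([-0.80875877, 10.63045508,  0.65617936]), 18.1667]
```

View pics/y1.png

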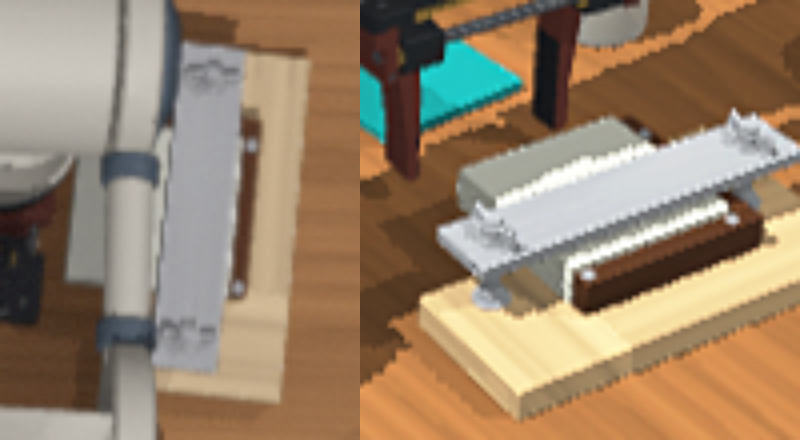

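Stack is against the back fence: the stop was at y = 59.4 mm, against 60 expected. A second x tap, then I'll move over the shim and check the stack and shim without obstruction.

Run:
```python
from h import *
np.set_printoptions(precision=2,suppress=True)
r.servo_line(W(-2,100,260),speed=.25);r.grab(10);r.servo_line(W(-85,18,260),speed=.25);r.servo_line(W(-85,18,194),speed=.2)
print(push((-85,18),(1,0),22,194,step=11,fmax=9,speed=.06)[1])
print(push((-63,18),(1,0),14,194,step=1.5,fmax=10))
r.servo_line(W(-80,18,194),speed=.15);r.servo_line(W(-80,18,300),speed=.3);r.let_go()
r.reach([.605,.284,.30],[180,0,16.8])
s=r.snapshot("top");q=r.snapshot("side")
cv2.imwrite("pics/x3.png",np.hstack([cv2.resize(s["frame"][160:270,330:420],(360,440),interpolation=cv2.INTER_NEAREST),cv2.resize(q["frame"][215:325,325:435],(440,440),interpolation=cv2.INTER_NEAREST)])[:,:,::-1])
hsv=cv2.cvtColor(s["frame"],cv2.COLOR_RGB2HSV)
c=blob(s,cv2.inRange(hsv,(0,0,190),(180,25,255)),.042,(330,180,50,70));print(c)
bx=cv2.boxPoints((c[2][:2],c[2][2:4],c[2][4]));print((bx/1000-O)@JR*1000)
print(r.sense()["clock"],r.sense()["joints"])
```

```text
[(11, -73.6, 0.5), (22, -62.8, -0.1)]
(7.5, [(1.5, -61.5, 0.5), (3.0, -59.9, 0.2), (4.5, -58.5, 2.0), (6.0, -57.7, 6.7), (7.5, -57.0, 13.6)], array([-13.62,   0.3 ,   6.52]), 23.875)
(array([613.67, -56.37]), np.float64(175.90500178027688), (614.1954956054688, -56.8514404296875, 53.25853729248047, 98.06668090820312, 85.42295837402344), (347, 190, 25, 41), 844)
[[-49.14  -4.02]
 [ 48.92  -3.81]
 [ 48.81  49.45]
 [-49.26  49.24]]
27.7083 [22.15 15.96 69.04 -0.01 94.98 95.4 ]
```

View pics/x3.png

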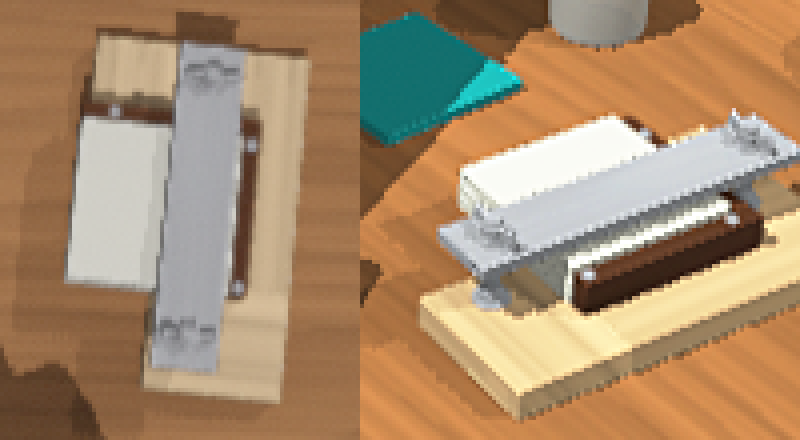

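The stack now shows as one block. The top tile's corners come out at jig x ±49 and front y 49.4, which is square and flush, and it confirms the jig frame. Now grasping the shim.

Run:
```python
from h import *
np.set_printoptions(precision=2,suppress=True)
r.servo_line([.605,.284,.184],speed=.15)
p,f,s=state();print(s["tcp_pos"]*1000,f)
r.grab(30);s=r.sense();print(s["opening"],s["gripper_force"],s["tcp_pos"]*1000)
r.servo_line([.605,.284,.27],speed=.15)
r.reach(W(0,205,270),RPY);r.wait(.2)
print(state()[:2],r.sense()["opening"],r.sense()["clock"])
s=r.snapshot("top");q=r.snapshot("side")
cv2.imwrite("pics/g.png",np.hstack([cv2.resize(s["frame"][160:270,265:395],(400,338)),cv2.resize(q["frame"][130:270,260:420],(400,338))])[:,:,::-1])
```

```text
[605.16 283.98 184.28] [ 0.78  0.25 -0.26]
0.029904679410028986 29.982247352600098 [604.98 284.02 183.97]
(array([ -0.1 , 205.49]), array([-1.1 , -0.52, -0.33])) 0.029901442757101857 31.7833
```

View pics/g.png

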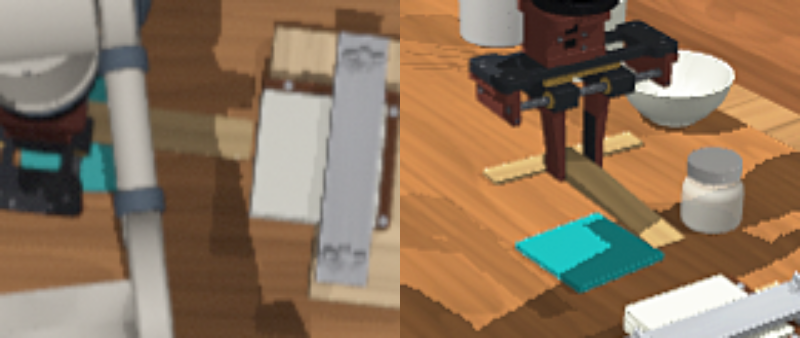

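Shim is held, with its thin end at about (347,205) in the top view, pointing at the jig. Next I'll check the tip, lay it on the tile and feel for contact.

Run:
```python
from h import *
np.set_printoptions(precision=2,suppress=True)
s=r.snapshot("top");print("tip",(cast(s,[(346.9,205.2)],.087)[0,:2]-O)@JR*1000)
r.servo_line(W(0,205,233),speed=.15);r.servo_line(W(0,172,233),speed=.1);r.wait(.3)
f0=state()[1]
for z in np.arange(229,222,-.7):
    r.servo_line(W(0,172,z),speed=.02);r.wait(.05);p,f,s=state();d=f-f0
    print(round(z,1),s["tcp_pos"][2]*1000,d,s["torque"])
    if d[2]>2: break
print(s["clock"])
q=r.snapshot("side");cv2.imwrite("pics/p.png",cv2.resize(q["frame"][180:310,300:450],(750,600)[:2])[:,:,::-1])
```

```text
tip [-0.14 56.5 ]
229.0 228.81483617497088 [-0.49  0.83  0.9 ] [ 0.02  0.09 -0.03]
228.3 228.3399840794208 [-0.54  0.43  0.99] [-0.1   0.07  0.03]
227.6 227.59092111980326 [-0.16  0.5   1.28] [-0.08  0.12 -0.07]
226.9 226.88153813005846 [-0.85  0.62  1.24] [-0.06  0.11 -0.06]
226.2 226.14876356057655 [-0.78  0.38  1.22] [-0.04  0.05  0.01]
225.5 225.63036212173316 [-0.92  0.5   1.98] [-0.05 -0.01 -0.02]
224.8 225.00525523132947 [0.06 1.38 2.9 ] [-0.16  0.09  0.01]
35.3167
```

View pics/p.png

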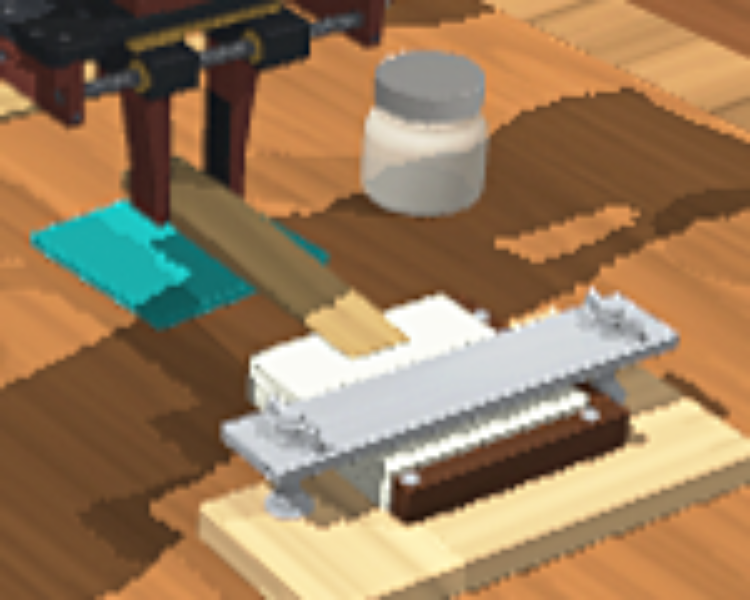

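Shim's thin end is resting on the tile, centred, straight and clear of the bar. Sliding in with force feedback.

Run:
```python
from h import *
np.set_printoptions(precision=2,suppress=True)
r.servo_line(W(0,172,225.3),speed=.02)
k,*a=push((0,172),(0,-1),52,225.3,step=4,fmax=4,speed=.05);print(k,a)
y=172-k
if a[0][-1][2]<=4:
    r.wait(.1);k,*a=push((0,y),(0,-1),48,225.3,step=1,fmax=5,speed=.03);print(k,a);y-=k
r.wait(.3);print(y,state()[:2],r.sense()["clock"])
```

```text
52 [[(4, -167.5, -1.0), (8, -163.6, -1.1), (12, -159.6, -1.2), (16, -155.7, -2.0), (20, -151.7, -1.4), (24, -147.6, -1.9), (28, -143.7, -1.4), (32, -139.7, -1.9), (36, -135.6, -1.6), (40, -131.7, -2.1), (44, -127.6, -0.9), (48, -123.6, -1.2), (52, -119.7, -1.1)], array([-0.02, -1.12,  1.89]), 39.0667]
21 [[(1, -119.2, 2.5), (2, -118.1, 3.6), (3, -116.9, 3.6), (4, -115.9, 3.0), (5, -114.9, 3.5), (6, -113.9, 3.0), (7, -112.9, 2.7), (8, -111.9, 3.0), (9, -110.9, 3.2), (10, -109.9, 3.8), (11, -108.9, 2.8), (12, -107.9, 2.8), (13, -106.9, 4.5), (14, -105.9, 4.0), (15, -104.9, 2.4), (16, -103.9, 3.0), (17, -103.0, 2.8), (18, -101.9, 4.0), (19, -101.0, 3.7), (20, -100.0, 4.8), (21, -99.2, 5.6)], array([-1.15,  5.59,  3.52]), 44.6167]
99 (array([ 0.02, 99.16]), array([-0.06,  4.38,  5.64])) 44.9167
```

Resistance is starting to rise at y ≈ 100 mm, which implies a bar gap of about 5.8 mm and is within range. Easing in with small steps.

Run:
```python
from h import *
np.set_printoptions(precision=2,suppress=True)
y=99
while y>85:
    y-=.6;r.servo_line(W(0,y,225.3),speed=.02);r.wait(.05);p,f,s=state()
    print(round(y,1),p[1],s["tcp_pos"][2]*1000,f,s["torque"][:2])
    if f[1]>8: break
r.wait(.5);print(state()[:2],r.sense()["clock"])
q=r.snapshot("side");t=r.snapshot("top")
cv2.imwrite("pics/fin.png",np.hstack([cv2.resize(t["frame"][160:270,330:420],(360,440)),cv2.resize(q["frame"][205:325,315:435],(440,440))])[:,:,::-1])
```

```text
98.4 98.66224367697423 225.51660404396736 [0.47 3.81 5.6 ] [0.44 0.06]
97.8 98.14516645751281 225.5162831082209 [-0.77  4.21  5.2 ] [0.58 0.09]
97.2 97.59817041406633 225.6029415496095 [0.65 4.   5.7 ] [0.66 0.09]
96.6 97.10587426875855 225.6204369379541 [-0.42  4.96  5.56] [0.69 0.07]
96.0 96.58662860656237 225.66763095407367 [-0.37  5.1   5.33] [0.74 0.06]
95.4 96.0926702085138 225.6693130783643 [0.41 4.35 5.12] [0.78 0.02]
94.8 95.53998514967759 225.7326406908272 [0.26 5.96 5.53] [ 0.9 -0. ]
94.2 95.04245872595648 225.7736208104605 [0.45 6.2  6.67] [ 0.97 -0.  ]
93.6 94.54375447475779 225.79050987926206 [-0.04  5.88  5.65] [1.1  0.06]
93.0 94.05464795054493 225.79979199026278 [-0.23  6.96  5.37] [ 1.07 -0.02]
92.4 93.5723923588497 225.8374873794996 [0.25 7.52 5.65] [1.2  0.01]
91.8 93.08294506506923 225.8632132361406 [0.52 8.01 5.58] [1.25 0.05]
(array([ 0.06, 93.12]), array([0.07, 9.03, 5.83])) 49.0167
```

View pics/fin.png

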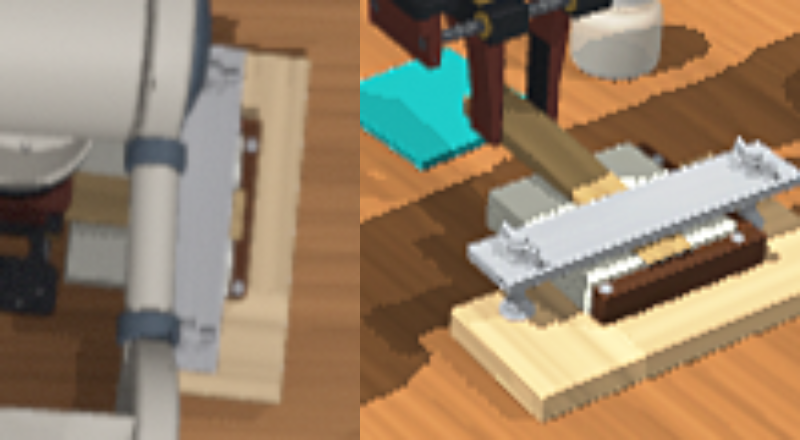

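Shim runs in straight under the bar's middle, its tip showing past the back edge, and the tiles are still square. The hand is pushing down about 6 N on the overhanging grip. I'll ease that off so the shim lies flat, then restore the snug push.

Run:
```python
from h import *
np.set_printoptions(precision=2,suppress=True)
def av():
    L=[]
    for _ in range(5): r.wait(.04);p,f,s=state();L.append(np.r_[p,s["tcp_pos"][2]*1000,f,s["torque"][0]])
    return np.mean(L,0)
y=91.8
for z in(225.5,225.7,225.9):
    r.servo_line(W(0,y,z),speed=.01);a=av();print(y,z,a)
    if a[5]<2:break
while a[4]<8 and y>84:
    y-=.6;r.servo_line(W(0,y,z),speed=.02);a=av();print(round(y,1),z,a)
r.wait(.5);print(av(),r.sense()["opening"],r.sense()["gripper_force"],r.sense()["clock"])
```

```text
91.8 225.5 [  0.03  93.05 225.9   -0.05   7.55   5.63   1.28]
91.8 225.7 [  0.03  93.   225.91   0.6    7.48   5.01   1.22]
91.8 225.9 [  0.02  92.97 225.93   0.67   7.17   4.14   1.17]
91.2 225.9 [ -0.    92.6  225.94   0.68   8.22   4.71   1.38]
[  0.    92.6  225.94   0.55   8.4    4.2    1.36] 0.029656643652679997 29.985503554344177 51.6583
```

```bash
python3 -c "
from station import r
print(r.hand_in(), r.sense()['clock'])"
```

```text
the job is handed in; nothing more can be done
the job is handed in; nothing more can be done
```

The job is handed in: the top tile measured square against both fences, the two below look flush with it, and the shim is still gripped at about 30 N, snug under the middle of the bar with a push of about 8 N (5 N was your snug figure). The bar's contact force, which I could not read directly, should be about 5 to 15 N, and I received no verdict on the run.

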